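# Jack up the marver slab and hold it

### The job

Set the small lever jack upright on the bench with its round saddle centred under the lift pad of the marver slab (the long tongue with the round boss, not the short plain tongue), and pump the handle: one trial stroke fully down so that the slab lifts, let the handle rise all the way back, then push it fully down again. Finish while still holding the handle down, with the slab held up by the jack alone so that a colleague can slip a levelling shim under it. Do not push or lift the slab or its stand with the robot, do not tip the jack over, and leave the tumbler, the wooden paddle and the tin where they are.

Things in the scene. Friction and masses are not known exactly. Their poses are not given: they have to be found in the camera images.
- marver: Fixed dark steel stand with a hinged steel slab 220 x 230 x 12 mm, top 90 mm above the bench. Origin: on the bench below the lift pad. Own +x points from pad into slab, z up. Slab: x = 60 to 280, y = -160 to 70 mm; legs from x = 80. Long tongue at y = 0: 56 mm wide, ends at x = -22, height 78 to 88 mm, round boss 36 mm wide on top. Short plain tongue, 26 mm long, at y = -115: no lift point.
- lift_pad (a point): Centre of the underside of the lift pad, a steel disc 36 mm wide under the long tongue, below the boss; 74 mm above the bench with the slab down. Moves with the slab. The space below the tongue is free.
- slab (a joint): Hinge of the slab, along its edge farthest from the tongues, 285 mm from the lift pad. 0 = lying down, grows as the tongue side rises (0.065 = pad about 18 mm up). The slab's weight puts roughly 15 to 25 N on the pad; it falls back by itself.
- jack: Loose lever jack, about 0.8 kg. Origin: centre of the base's underside; z up, own +x points from handle to saddle (saddle at x = 95 mm). Base plate 252 x 70 x 8 mm, x = -130 to 122. Handle pivot along y at x = 30, z = 66 mm; the handle, 20 mm wide, rises towards -x at 0.4 rad when up. It fits under the lift pad with its own x along the marver's own x (handle away from the slab).
- jack_grip (a point): Centre of the jack's aluminium block, where it is carried: jack x = 35 mm, 31 mm above the base's underside. The block is 70 mm long (own x), 50 mm wide (own y; fingers close along y), 8 to 54 mm above the bench, with ears and the handle pivot above it up to 76 mm.
- saddle_top (a point): Centre of the top of the saddle, a flat steel disc 44 mm wide on a vertical ram at jack x = 95 mm; 62 mm above the base's underside when lowered (12 mm below the lift pad), 93 mm with the handle fully down.
- handle_pad (a point): Centre of the upper face of the black rubber paddle at the handle's end (56 mm long, 42 mm wide, 14 mm thick), 150 mm from the pivot. With the handle up it is at jack x = -105, z = 131 mm; with the handle fully down at x = -120, z = 58 mm. Push here from above.
- pump_handle (a joint): Handle angle: 0 = up (rest), grows as the paddle is pushed down, stop at 0.50 rad. The saddle rises 62 mm per rad: it meets the lift pad at about 0.19 and lifts from there. A spring returns the handle when let go (3 to 6 N at the paddle; 12 to 18 N near the bottom with the slab's weight). No latch: the slab stays up only while the handle is held down.
- tumbler: Bystander: clear glass tumbler 76 mm wide, 100 mm high, standing; origin at the centre of its underside.
- paddle: Bystander: flat wooden glass-shaping paddle, 230 mm long, 60 mm wide, 14 mm thick, lying on the bench; origin mid-length underneath, x along it.
- wax_tin: Bystander: closed metal tin 68 mm wide, 60 mm high, standing; origin at the centre of its underside.

How it is judged:
On the way, in this order (a step that is already met when the one before it is completed fails the run):
1. the jack stands on the bench with its saddle under the lift pad (horizontal distance between saddle_top and lift_pad below 0.015 m and angle between jack's own z axis and vertical below 0.06 rad and height (world z) of jack below 0.004 m), for 0.2 s.
2. trial stroke: the handle is pushed down and the jack lifts the slab (horizontal distance between saddle_top and lift_pad below 0.018 m and angle between jack's own z axis and vertical below 0.06 rad and height (world z) of jack below 0.004 m and value of joint pump_handle above 0.42 rad and value of joint slab above 0.04 rad and contact force between jack and marver above 5 N), for 0.1 s.
3. the handle is let up again and the slab lies down (value of joint pump_handle below 0.08 rad and value of joint slab below 0.008 rad), for 0.1 s.
At the end, for the whole second after the job is handed in: After a trial stroke and return, the robot still pushes the jack (over 3 N), handle beyond 0.42 rad; jack upright on the bench, saddle within 18 mm of the pad centre, bearing over 5 N; slab up over 0.04 rad; robot off the marver; bystanders within 30 mm of their starts (all of step 2 and contact force between each of the fingers, the arm and marver below 1 N and contact force between any of the fingers, the arm and jack above 3 N and angular speed of jack below 0.1 rad/s and distance of each of tumbler, paddle, wax_tin from where it was at the start of the episode below 0.03 m); the arm keeps its last pose, push and grip.
It fails at once if the robot pushes, lifts or strikes the marver (contact force between any of the fingers, the arm and marver above 4 N).
It fails at once if the jack is tipped over (angle between jack's own z axis and vertical above 0.6 rad).
It fails at once if a bystander is moved (distance of any of tumbler, paddle, wax_tin from where it was at the start of the episode above 0.03 m).
It also fails if it takes over 54 s, if anything falls off the work surface, if the arm or the gripper's body presses on something with over 40 N, if the wrist force passes 120 N, or if a joint passes its speed limit or range.

### The arm

A 7-joint arm with a two-finger parallel gripper is mounted at the origin on the work surface. World frame = base frame: x ahead of the robot, y to its left, z up, the work surface at z = 0. Lengths are in m, angles in rad, forces in N, time in s.
With the tool pointing down it reaches from about 0.425 to 0.825 m from the base axis. Payload 3.6 kg.
Tool frame: the origin (TCP) lies at the very end of the fingers, on their centre line; the grasp point (between the pads) lies 19 mm behind it; z points along the fingers, y is the direction in which the jaws open and shut (so a half turn about z gives the same grasp; the last joint's range is limited). The gripper opens to 93 mm and grips with 3 to 60 N. Pads are 15 mm wide; open, the fingers measure 128 mm over their backs; the gripper's body (75 mm by 188 mm) begins 65 mm behind the grasp point.
Start: joints at [-1.248, 0.615, -0.013, 1.423, 0.008, 1.103, -0.04], TCP at [0.223, 0.611, 0.219] pointing down, gripper open.
Joint ranges: [-3.12, 3.12], [-0.3, 2.06], [-1.34, 1.32], [0.26, 2.42], [-1.36, 4.5], [0.01, 1.98], [-2.84, 2.84]. Speed limits (rad/s): [2.79, 2.79, 3.14, 3.14, 3.14, 3.14, 3.14].

### API

Orientations are given as a unit quaternion [x, y, z, w].
In Python, from plant import arm gives the robot as it stands. The module is installed in compiled form; this text tells all that it offers.
- The arm moves only by the tool servo_tool, never from a script. Its argument "moves" is a list that holds one entry, the list of rows, each a list of 6 numbers: the shift along the world's x, y, z normalised to -1 to 1, where 1 is 40 cm, then the turn, a rotation vector about the world's x, y, z normalised to -1 to 1, where 1 is 180 degrees. A call has 1 to 12 rows; each row is the pose to reach, as a shift and turn from the pose commanded when the call began, turning the shorter way round; what a row does not reach only later rows make up. A row lasts 1/8 s, in which the tool goes at most 62.5 mm and 10.7 degrees, less where a joint would pass 70% of its speed; a pose out of reach is approached as far as the arm can. A call with a number of a shift or a turn outside -1 to 1 is refused whole. A call with a gripper value outside its range is refused whole. "jaw" is the closure, from 0 (fully open) to 1 (shut), set as the call begins (left out, the last holds). The fingers move at their own pace and stop on an object; "force" is the grip in N (left out, the last holds). Time passes only in rows, so rows that repeat a pose let the fingers close. It gives the time, the measured TCP pose, the force and the opening at its end, in the units of the state.
- arm.read_state(): the state, without advancing time (a new reading comes with each control period).
- arm.grab_frame(name): name is "scene" or "top" or "wrist"; returns (picture, depth): 420x560x3 uint8, blue, green, red; 420x560 float32, m along the optical axis (not along the pixel's ray), 0 where there is no reading.
- arm.camera_info(name): a dict with "intrinsics" (3x3 intrinsics, pixels), "world_from_camera" (4x4, takes a point from camera to world coordinates); the wrist camera has in their place "hand_eye" (4x4, takes a point from camera to tool coordinates, whose origin is the TCP and whose axes are the flange's). Camera axes: x right, y down, z forward; pixel columns grow to the right and rows downward; lengths in m; the calibration is good to about 2 mm. A picture is of the moment at which its call begins: read the wrist's pose just before it. camera_info takes no time and is no camera call.
- arm.job_done(): hands the job in, once; it reports no verdict.
The state is a dict: "time_s": time; "joint_positions": joint angles; "qvel": joint speeds; "joint_efforts": joint torques, N m; "ee_pos": TCP position; "ee_rot": TCP orientation; "force": force on the tool from outside, world axes, zero at the start; "ft_torque": the same for the moment, N m; "width": opening from 0.0 (shut) to 1.0 (fully open).
Only numpy, scipy, OpenCV 4.12 (cv2) and the standard library are available. Lean on these libraries where they do the work, as an engineer would, in place of code of your own. Each camera call takes 0.05 s, during which the arm holds its last target. There are 200 camera calls.

## Working session

There is one attempt and no reset: what is moved stays moved. The work goes in short steps, Python scripts to look and compute and a tool call to move; the robot and the scene stay as the last step left them, time stands still between calls to the robot, and variables do not carry over. Pictures are saved under pics/ and viewed, about 8 in all and at most 12, crops included, and the job is handed in when it is done.

Besides the shell and the picture viewer there is one more tool, called after ">>>" by a JSON object that holds its "method" and its "body". servo_tool: Moves the arm, as the interface text tells. Its arguments: {"type":"object","properties":{"moves":{"type":"array"},"jaw":{"type":"number"},"force":{"type":"number"}},"required":["moves"]}

```bash
mkdir -p pics; cat > h.py <<'E'
import numpy as np, cv2
from plant import arm
def grab(n):
    p,d=arm.grab_frame(n); return p,d
def pts(n,d):
    c=arm.camera_info(n); K=np.array(c["intrinsics"]); T=np.array(c["world_from_camera"])
    v,u=np.mgrid[:d.shape[0],:d.shape[1]]
    P=np.stack([(u-K[0,2])/K[0,0]*d,(v-K[1,2])/K[1,1]*d,d],-1)
    return P@T[:3,:3].T+T[:3,3]
E
python3 - <<'E'
from h import *
s=arm.read_state(); print(s)
for n in("top","scene"):
    p,d=grab(n); cv2.imwrite(f"pics/{n}0.png",p); np.save(f"pics/{n}0.npy",d); np.save(f"pics/{n}P0.npy",pts(n,d)); print(n,arm.camera_info(n))
E
```

```text
{'time_s': 0.0, 'joint_positions': array([-1.2475177 ,  0.61588931, -0.0126165 ,  1.42487577,  0.00810688,
        1.10338391, -0.04038625]), 'qvel': array([ 5.25230038e-04, -7.93404432e-04, -5.70788752e-05, -4.14846832e-04,
       -1.51801938e-03,  3.68415465e-04, -6.38617814e-04]), 'joint_efforts': array([ 1.12589335e-04, -4.58932149e+01,  2.08558445e-01, -1.65742224e+01,
       -6.12083520e-02,  2.06133508e-02,  2.56217809e-04]), 'ee_pos': array([0.22247433, 0.60991196, 0.21750825]), 'ee_rot': array([ 1.73957981e-01,  9.84752279e-01, -1.23732073e-03, -1.97709527e-04]), 'force': array([ 0.16019021,  0.45709373, -0.53053343]), 'ft_torque': array([ 0.00378613, -0.01281046,  0.00662891]), 'width': 1.000685585772725}
top {'intrinsics': array([[406.80968272,   0.        , 281.19883036],
       [  0.        , 406.80968272, 206.03799963],
       [  0.        ,   0.        ,   1.        ]]), 'world_from_camera': array([[ 0.01449105, -0.99564226,  0.0921222 ,  0.54053678],
       [-0.99940115, -0.011527  ,  0.03262629,  0.00713632],
       [-0.03142222, -0.09253982, -0.99521306,  1.10007129],
       [ 0.        ,  0.        ,  0.        ,  1.        ]])}
scene {'intrinsics': array([[392.88267884,   0.        , 280.13538599],
       [  0.        , 392.88267884, 210.30010133],
       [  0.        ,   0.        ,   1.        ]]), 'world_from_camera': array([[ 0.22955282,  0.71418447, -0.66124583,  1.41781595],
       [ 0.97327782, -0.16426241,  0.16046227, -0.14324821],
       [ 0.00598183, -0.68041047, -0.7328068 ,  0.96891856],
       [ 0.        ,  0.        ,  0.        ,  1.        ]])}
```

View pics/top0.png

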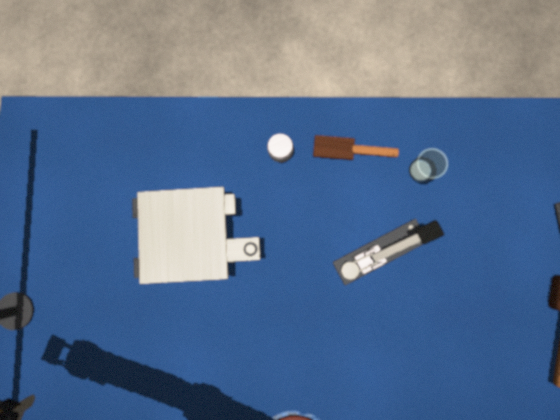

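View pics/scene0.png

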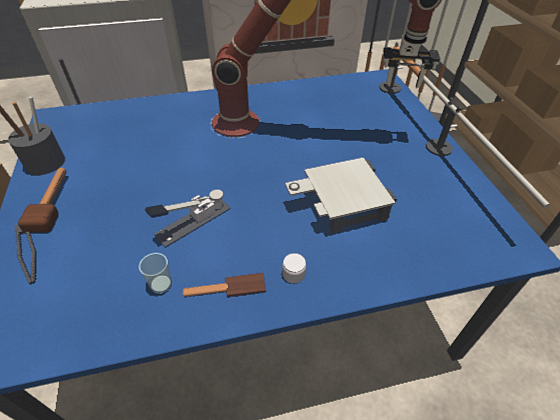

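The top view shows the slab at (183,235) with its long tongue and boss at (250,249). The jack has its saddle at (348,270) and its black paddle at (432,230). The tumbler is at (430,165), the wooden paddle at (355,148) and the tin at (280,147). Next I measure these.

```bash
python3 - <<'E'
from h import *
p=cv2.imread("pics/top0.png"); P=np.load("pics/topP0.npy")
c=arm.camera_info("top"); K=np.array(c["intrinsics"]); T=np.array(c["world_from_camera"])
def ray(u,v,z):
    r=T[:3,:3]@np.array([(u-K[0,2])/K[0,0],(v-K[1,2])/K[1,1],1]); return T[:3,3]+r*(z-T[2,3])/r[2]
z=P[...,2]
# table bias
print("table z",np.median(z[300:330,330:500]), np.median(z[330:350,100:250]))
# slab
m=np.zeros(z.shape,np.uint8); m[170:300,120:275]=((z>0.075)&(z<0.12))[170:300,120:275]
slab=m.copy(); slab[:,229:]=0
slab=cv2.morphologyEx(slab,cv2.MORPH_OPEN,np.ones((9,9)))
q=np.argwhere(slab); pp=P[slab>0]; print("slab z",np.median(pp[:,2]))
r=np.array([ray(u,v,.090)[:2] for v,u in q],np.float32); print("slab rect",cv2.minAreaRect(r))
b=m.copy(); b[:,:233]=0
for n,mm in(("tongues",b),):
    k,l,st,ce=cv2.connectedComponentsWithStats(mm)
    for i in range(1,k):
        if st[i,4]<30: continue
        q=np.argwhere(l==i); r=np.array([ray(u,v,.088)[:2] for v,u in q],np.float32); print(n,st[i],ray(*ce[i],.088),cv2.minAreaRect(r))
# crops upscaled
a=cv2.resize(p[225:275,220:270],None,fx=8,fy=8,interpolation=cv2.INTER_CUBIC)
b=cv2.resize(p[210:290,325:450],None,fx=5,fy=5,interpolation=cv2.INTER_CUBIC)
o=np.zeros((800,640,3),np.uint8); o[:400,:400]=a; o[400:800,:625]=b
cv2.imwrite("pics/crop0.png",cv2.resize(o,(480,600)))
print("z at jack", [(u,v,z[v,u].round(4)) for u,v in((348,270),(349,271),(432,230),(425,233),(375,258),(400,247),(250,249),(240,245),(256,243))])
for n,(u,v,h) in dict(saddle=(348.5,270,.062),paddlepad=(432,230,.131),boss=(250.3,249,.09)).items(): print(n,ray(u,v,h))
print("tumbler",ray(421,172,0),"glass rim",ray(433,162,.1),"tin",ray(280,147,.06))
E
```

```text
table z -0.0005383642352406737 2.309221446805676e-05
slab z 0.08995818326092508
slab rect ((0.5585753321647644, 0.2889559268951416), (0.23019221425056458, 0.2421341836452484), 3.765069007873535)
tongues [233 195   3  20  50] [0.63470156 0.15933836 0.088     ] ((0.6367946863174438, 0.15888711810112), (0.04795200750231743, 0.00504079507663846), 1.4618395566940308)
tongues [233 238  28  24 605] [0.52519076 0.12627323 0.088     ] ((0.5254319310188293, 0.1262129545211792), (0.0557488389313221, 0.06719714403152466), 4.049281120300293)
z at jack [(348, 270, np.float64(0.0622)), (349, 271, np.float64(0.0628)), (432, 230, np.float64(0.1371)), (425, 233, np.float64(0.127)), (375, 258, np.float64(0.0701)), (400, 247, np.float64(0.1003)), (250, 249, np.float64(0.0901)), (240, 245, np.float64(0.0877)), (256, 243, np.float64(0.0852))]
saddle [ 0.47710094 -0.13045019  0.062     ]
paddlepad [ 0.57772575 -0.31692666  0.131     ]
boss [0.52630614 0.11525361 0.09      ]
tumbler [ 0.73934272 -0.33431854  0.        ] glass rim [ 0.74649554 -0.33298798  0.1       ] tin [0.79117701 0.0465955  0.06      ]
```

View pics/crop0.png

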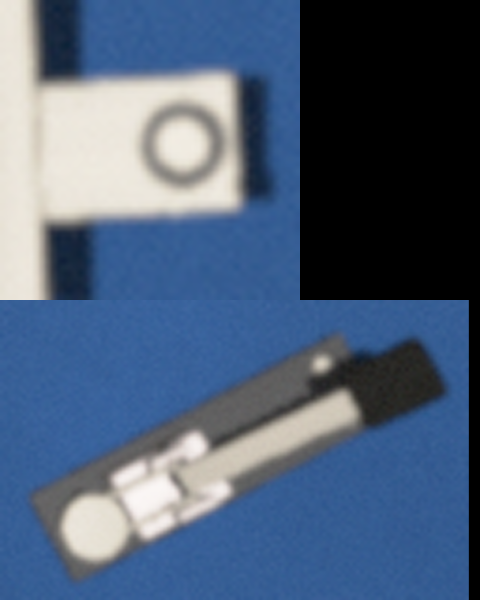

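The boss is at about (0.527, 0.115) and the marver yaw is about 94°. The saddle is at about (0.477, -0.1305) and the jack yaw is about 118°, which puts the grip point near (0.505, -0.184). I'm moving above it now.

>>> {"method": "servo_tool", "body": {"moves": [[[0.644,-0.9,0,0,0,-0.233],[0.644,-0.9,0,0,0,-0.233],[0.644,-0.9,0,0,0,-0.233],[0.644,-0.9,0,0,0,-0.233],[0.644,-0.9,0,0,0,-0.233],[0.644,-0.9,0,0,0,-0.233],[0.644,-0.9,0,0,0,-0.233],[0.644,-0.9,0,0,0,-0.233]]], "jaw": 0}}

```text
time_s: 1.1
ee_pos: [0.4835, 0.2441, 0.2186]
ee_rot: [0.52, 0.854, -0.001, 0.002]
force: [-0.4, 0.1, 0.1]
width: 1.001
```

```bash
python3 - <<'E'
from h import *
from scipy.spatial.transform import Rotation as R
s=arm.read_state(); print(s["time_s"],s["ee_pos"],s["joint_positions"].round(3)); M=R.from_quat(s["ee_rot"]).as_matrix(); print(M.round(3))
print(arm.camera_info("wrist"))
E
```

```text
1.1 [0.48352056 0.24408961 0.21860583] [-0.661  0.452  0.224  1.745 -0.114  0.958  0.084]
[[-0.46   0.888  0.002]
 [ 0.888  0.46  -0.004]
 [-0.004 -0.    -1.   ]]
{'intrinsics': array([[340.11321318,   0.        , 275.83124207],
       [  0.        , 340.11321318, 212.47235491],
       [  0.        ,   0.        ,   1.        ]]), 'hand_eye': array([[-6.25619837e-04, -9.65048315e-01, -2.62071286e-01,
         7.13868914e-02],
       [ 9.99999076e-01, -9.20152079e-04,  1.00114728e-03,
        -5.33472368e-04],
       [-1.20730093e-03, -2.62070417e-01,  9.65047998e-01,
        -1.66892614e-01],
       [ 0.00000000e+00,  0.00000000e+00,  0.00000000e+00,
         1.00000000e+00]])}
```

>>> {"method": "servo_tool", "body": {"moves": [[[0.06,-1,-0.1,0,0,0],[0.06,-1,-0.1,0,0,0],[0.06,-1,-0.1,0,0,0],[0.06,-1,-0.1,0,0,0],[0.06,-1,-0.1,0,0,0],[0.06,-1,-0.1,0,0,0],[0.06,-1,-0.1,0,0,0],[0.06,-1,-0.1,0,0,0],[0.06,-1,-0.1,0,0,0]]]}}

```text
time_s: 2.22
ee_pos: [0.5045, -0.1469, 0.1784]
ee_rot: [0.514, 0.858, 0.001, -0.001]
force: [-0.7, 1.1, 0.4]
width: 1.002
```

```bash
cat >> h.py <<'E'
from scipy.spatial.transform import Rotation as R
def wrist():
    s=arm.read_state(); p,d=arm.grab_frame("wrist"); c=arm.camera_info("wrist")
    M=np.eye(4); M[:3,:3]=R.from_quat(s["ee_rot"]).as_matrix(); M[:3,3]=s["ee_pos"]
    return p,d,np.array(c["intrinsics"]),M@np.array(c["hand_eye"]),s
def ray(K,T,u,v,z):
    r=T[:3,:3]@np.array([(u-K[0,2])/K[0,0],(v-K[1,2])/K[1,1],1]); return T[:3,3]+r*(z-T[2,3])/r[2]
E
python3 - <<'E'
from h import *
p,d,K,T,s=wrist(); print(s["ee_pos"],s["joint_positions"].round(3))
cv2.imwrite("pics/w1.png",p); np.savez("pics/w1.npz",d=d,K=K,T=T)
E
```

```text
[ 0.50450092 -0.14686357  0.17836294] [ 0.074  0.478  0.249  1.84  -0.155  0.843  0.891]
```

View pics/w1.png

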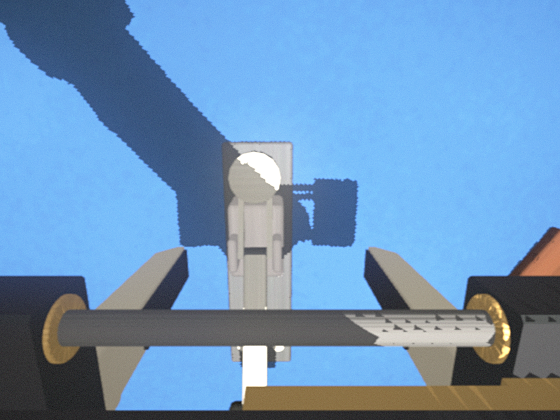

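The wrist view shows the saddle at (255,177), the base's front edge at v≈142 from u=224 to 291, and the block edges at u≈230 and 280. The jack is nearly parallel to the tool.

```bash
python3 - <<'E'
from h import *
f=np.load("pics/w1.npz"); d,K,T=f["d"],f["K"],f["T"]
v,u=np.mgrid[:420,:560]
P=np.stack([(u-K[0,2])/K[0,0]*d,(v-K[1,2])/K[1,1]*d,d],-1)@T[:3,:3].T+T[:3,3]
z=P[...,2]; roi=(u>200)&(u<310)&(v>130)&(v<260)&(d>0)
print("table",np.median(z[100:130,230:280]))
m=(roi&(np.abs(z-.062)<.003)&(v<205)).astype(np.uint8)
cs,_=cv2.findContours(m,0,1); c=max(cs,key=cv2.contourArea); (a,b),r=cv2.minEnclosingCircle(c); print("saddle px",a,b,r, m.sum()); S=ray(K,T,a,b,.062); print("saddle",S)
q=P[m>0][:,:2]; print("saddle 3d mid",(q.min(0)+q.max(0))/2,q.max(0)-q.min(0))
# base plate edges at z=.008: left/right columns per row
rows=[]
for y in range(150,330,4):
    w=np.where((z[y]>.004)&(z[y]<.014)&(u[y]>205)&(u[y]<305)&(d[y]>0))[0]
    if len(w)>3 and y<230: 
        L=ray(K,T,w[0]-.5,y,.008);Rr=ray(K,T,w[-1]+.5,y,.008); rows.append(np.r_[L[:2],Rr[:2]])
rows=np.array(rows); print(np.linalg.norm(rows[:,:2]-rows[:,2:],axis=1).round(4))
for k in(0,2):
    vx,vy,x0,y0=cv2.fitLine(rows[:,k:k+2].astype(np.float32),cv2.DIST_HUBER,0,.01,.01).ravel(); print("edge yaw",np.degrees(np.arctan2(vy,vx))%180,x0,y0)
E
```

```text
table 0.0008626692772541189
saddle px 253.4736785888672 177.5 26.181669235229492 2090
saddle [ 0.47590059 -0.13366942  0.062     ]
saddle 3d mid [ 0.47604325 -0.13386998] [0.04284257 0.04319665]
[0.0695 0.0697 0.0699 0.0701 0.0694 0.0696 0.0688 0.069  0.0692 0.0694
 0.0696 0.0688 0.0691 0.0693 0.0695 0.0697 0.0699 0.0691 0.0693 0.0696]
edge yaw 118.28812 0.451065 -0.1605248
edge yaw 118.84178 0.5193452 -0.14122319
```

>>> {"method": "servo_tool", "body": {"moves": [[[0.003,-0.089,0,0,0,0],[0.003,-0.089,-0.15,0,0,0],[0.003,-0.089,-0.25,0,0,0],[0.003,-0.089,-0.3,0,0,0],[0.003,-0.089,-0.35,0,0,0],[0.003,-0.089,-0.38,0,0,0],[0.003,-0.089,-0.403,0,0,0],[0.003,-0.089,-0.403,0,0,0],[0.003,-0.089,-0.403,0,0,0]]]}}

```text
time_s: 3.4
ee_pos: [0.506, -0.1851, 0.018]
ee_rot: [0.515, 0.857, 0.0, 0.001]
force: [-0.9, -0.7, -0.6]
width: 1.002
```

>>> {"method": "servo_tool", "body": {"moves": [[[0,0,0,0,0,0],[0,0,0,0,0,0],[0,0,0,0,0,0],[0,0,0,0,0,0],[0,0,0,0,0,0],[0,0,0,0,0,0],[0,0,0,0,0,0],[0,0,0,0,0,0]]], "jaw": 1, "force": 45}}

```text
time_s: 4.4
ee_pos: [0.5049, -0.1853, 0.0174]
ee_rot: [0.515, 0.857, -0.0, -0.0]
force: [-2.7, -0.9, 1.9]
width: 0.536
```

>>> {"method": "servo_tool", "body": {"moves": [[[0,0,0.03,0,0,0],[0,0,0.05,0,0,0],[0.02,0.08,0.05,0,0,-0.03],[0.04,0.16,0.05,0,0,-0.06],[0.06,0.24,0.05,0,0,-0.09],[0.075,0.31,0.05,0,0,-0.12],[0.0825,0.351,0.05,0,0,-0.137],[0.0825,0.351,0.05,0,0,-0.137],[0.0825,0.351,0.05,0,0,-0.137]]]}}

```text
time_s: 5.52
ee_pos: [0.5384, -0.0457, 0.0375]
ee_rot: [0.686, 0.727, -0.0, 0.0]
force: [0.2, -0.3, -6.1]
width: 0.533
```

```bash
python3 - <<'E'
from h import *
p,d,K,T,s=wrist(); print(s["ee_pos"],s["force"],s["width"],R.from_quat(s["ee_rot"]).as_matrix()[:,0].round(4),s["joint_positions"].round(3))
cv2.imwrite("pics/w2.png",p); np.savez("pics/w2.npz",d=d,K=K,T=T)
E
```

```text
[ 0.53837263 -0.04574457  0.0375479 ] [ 0.18176193 -0.30198916 -6.08923007] 0.5326588627789204 [-0.0584  0.9983 -0.001 ] [-0.169  0.721  0.333  1.926 -0.414  0.562  0.5  ]
```

View pics/w2.png

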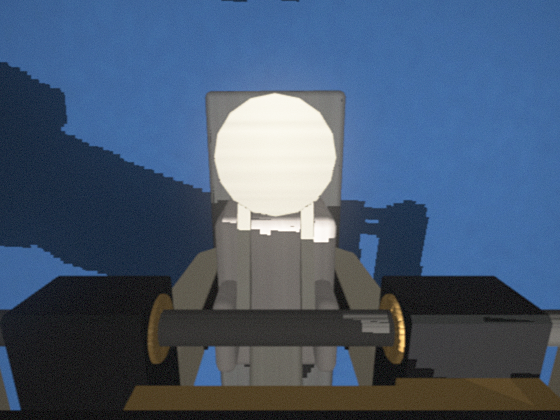

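The jack hangs level in the grip, with its saddle at (275,154) px and about 20 mm of lift. I'll lower it to about 6 mm, advance 50 mm, and look at the boss from the wrist.

>>> {"method": "servo_tool", "body": {"moves": [[[0,0,-0.035,0,0,0.003],[-0.002,0.03,-0.035,0,0,0.003],[-0.005,0.07,-0.035,0,0,0.003],[-0.008,0.11,-0.035,0,0,0.003],[-0.0085,0.125,-0.035,0,0,0.003],[-0.0085,0.125,-0.035,0,0,0.003],[-0.0085,0.125,-0.035,0,0,0.003]]]}}

```text
time_s: 6.45
ee_pos: [0.5353, 0.0045, 0.0236]
ee_rot: [0.683, 0.73, -0.0, 0.001]
force: [0.4, -0.3, -8.3]
width: 0.534
```

```bash
python3 - <<'E'
from h import *
p,d,K,T,s=wrist(); print(s["ee_pos"],s["force"],R.from_quat(s["ee_rot"]).as_matrix()[:,0].round(4))
cv2.imwrite("pics/w3.png",p); np.savez("pics/w3.npz",d=d,K=K,T=T)
p2,d2=grab("top"); cv2.imwrite("pics/top1.png",p2); np.save("pics/topP1.npy",pts("top",d2))
o=np.zeros((420,800,3),np.uint8); o[:,:560]=p; o[:240,560:]=cv2.resize(p2[215:275,220:280],(240,240)); cv2.imwrite("pics/v3.png",o)
E
```

```text
[0.53528206 0.00453192 0.0236353 ] [ 0.3775321  -0.25501637 -8.3061714 ] [-0.0671  0.9977 -0.001 ]
```

View pics/v3.png

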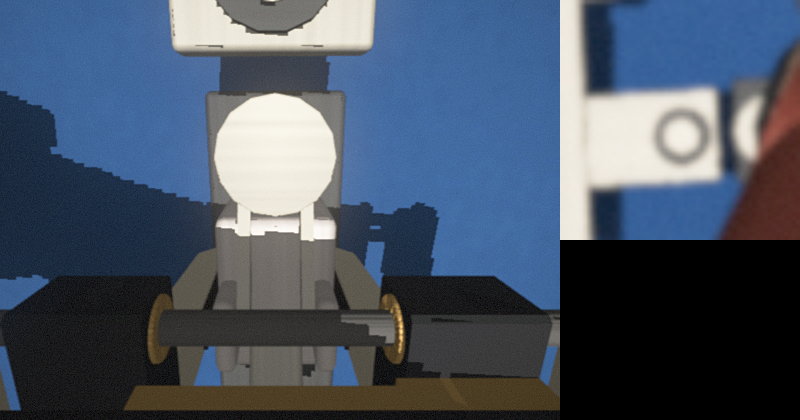

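The wrist view shows the tongue end at v≈50 spanning u=171 to 375, the boss above it centred at u≈272, and the saddle at (275,154). I'll compute the remaining offset.

```bash
python3 - <<'E'
from h import *
f=np.load("pics/w3.npz"); d,K,T=f["d"],f["K"],f["T"]
v,u=np.mgrid[:420,:560]
P=np.stack([(u-K[0,2])/K[0,0]*d,(v-K[1,2])/K[1,1]*d,d],-1)@T[:3,:3].T+T[:3,3]
z=P[...,2]; x=np.array([-.068,.9977]); y=np.array([-.9977,-.068])
m=(v<70)&(d>0)&(z>.08)
print("tongue z",np.percentile(z[m],[5,50,95]))
for n,h in(("tongue",.088),):
    t=m&(v<60)&(np.abs(z-h)<.0025); q=P[t][:,:2]; a,b=q@x,q@y
    print("tongue end x'",np.percentile(a,[0,.5,1,2]),"y' range",np.percentile(b,[0,.5,99.5,100]))
# tongue side-line yaw
L=[];Rr=[]
for r in range(3,40,3):
    w=np.where(m[r]&(np.abs(z[r]-.088)<.003))[0]; L.append(ray(K,T,w[0]-.5,r,.088)[:2]); Rr.append(ray(K,T,w[-1]+.5,r,.088)[:2])
for l in(L,Rr):
    l=np.array(l,np.float32); vx,vy,_,_=cv2.fitLine(l,cv2.DIST_HUBER,0,.01,.01).ravel(); print("side yaw",np.degrees(np.arctan2(vy,vx))%180)
print("width",np.linalg.norm(np.mean(L,0)-np.mean(Rr,0)),"mid y'",(np.mean(L,0)+np.mean(Rr,0))@y/2)
s=(np.abs(z-.068)<.004)&(v>85)&(v<230)&(d>0)
cs,_=cv2.findContours((s*255).astype(np.uint8),0,1); c=max(cs,key=cv2.contourArea); bx=cv2.boundingRect(c); print(bx,cv2.minEnclosingCircle(c),np.median(z[s]))
q=P[s&(v<200)]; a,b=q[:,:2]@x,q[:,:2]@y; print("saddle front",a.max(),"y'",b.min(),b.max(),"mid",(b.min()+b.max())/2)
S=ray(K,T,275,154,.068); print("saddle",S, S[:2]@x,S[:2]@y)
# base side yaw
b=(np.abs(z-.014)<.004)&(v>95)&(v<190)&(u>195)&(u<355)
L=[];Rr=[]
for r in range(105,190,5):
    w=np.where(b[r])[0]; L.append(ray(K,T,w[0]-.5,r,.014)[:2]); Rr.append(ray(K,T,w[-1]+.5,r,.014)[:2])
for l in(L,Rr):
    l=np.array(l,np.float32); vx,vy,_,_=cv2.fitLine(l,cv2.DIST_HUBER,0,.01,.01).ravel(); print("base yaw",np.degrees(np.arctan2(vy,vx))%180)
# top cam
c=arm.camera_info("top"); K=np.array(c["intrinsics"]); T=np.array(c["world_from_camera"])
B=ray(K,T,220+(683-560+.5)/4-.5,215+(136+.5)/4-.5,.09);print("boss top cam",B, B[:2]@x,B[:2]@y)
E
```

```text
tongue z [0.08561202 0.0889284  0.09234293]
tongue end x' [0.05754245 0.05777719 0.05784985 0.05792761] y' range [-0.56168488 -0.56077479 -0.50596249 -0.50529568]
side yaw 94.146904
side yaw 93.56068
width 0.05537377857855321 mid y' -0.5334075966113563
(213, 93, 123, 124) ((274.0386962890625, 154.47879028320312), 61.910770416259766) 0.0689542050887172
saddle front 0.048443394590368206 y' -0.5556371769583062 -0.5119623474842778 mid -0.533799762221292
saddle [0.53107763 0.06410441 0.068     ] 0.0278436897191172 -0.5342152511137743
base yaw 94.06028
base yaw 94.048676
boss top cam [0.52723241 0.11508725 0.09      ] 0.07897074727216004 -0.5338457083128865
```

>>> {"method": "servo_tool", "body": {"moves": [[[-0.002,0.03,0,0,0,0],[-0.004,0.06,0,0,0,0],[-0.006,0.09,0,0,0,0],[-0.009,0.12,0,0,0,0],[-0.009,0.13,0,0,0,0],[-0.009,0.13,0,0,0,0],[-0.009,0.13,0,0,0,0]]]}}

```text
time_s: 7.42
ee_pos: [0.5317, 0.0565, 0.0235]
ee_rot: [0.683, 0.73, -0.0, 0.0]
force: [0.8, -0.1, -7.5]
width: 0.534
```

>>> {"method": "servo_tool", "body": {"moves": [[[0,0,-0.005,0,0,0],[0,0,-0.01,0,0,0],[0,0,-0.014,0,0,0],[0,0,-0.016,0,0,0],[0,0,-0.016,0,0,0],[0,0,-0.016,0,0,0]]]}}

```text
time_s: 8.18
ee_pos: [0.5315, 0.0573, 0.0175]
ee_rot: [0.683, 0.731, 0.0, -0.0]
force: [-1.2, 0.2, 0.2]
width: 0.53
```

>>> {"method": "servo_tool", "body": {"moves": [[[0,0,0,0,0,0],[0,0,0,0,0,0],[0,0,0,0,0,0],[0,0,0,0,0,0],[0,0,0,0,0,0],[0,0,0.04,0,0,0],[0,0,0.14,0,0,0],[0,0,0.28,0,0,0],[0,0,0.4,0,0,0],[0,-0.1,0.43,0,0,0],[0,-0.25,0.43,0,0,0],[0,-0.35,0.43,0,0,0]]], "jaw": 0}}

```text
time_s: 9.68
ee_pos: [0.5313, -0.0857, 0.1908]
ee_rot: [0.684, 0.73, 0.0, 0.001]
force: [1.8, 0.0, 0.9]
width: 1.003
```

```bash
python3 - <<'E'
from h import *
p,d,K,T,s=wrist(); print(s["time_s"],s["ee_pos"],s["force"],s["width"],s["joint_positions"].round(3))
cv2.imwrite("pics/w4.png",p); np.savez("pics/w4.npz",d=d,K=K,T=T)
p2,d2=grab("scene"); cv2.imwrite("pics/sc1.png",p2)
o=np.zeros((600,560,3),np.uint8); o[:315,:420]=cv2.resize(p,(420,315)); o[315:600]=cv2.resize(p2[150:255,130:336],(560,285)); cv2.imwrite("pics/v4.png",o)
E
```

```text
9.675 [ 0.5312524  -0.08573321  0.19083514] [1.75918467 0.0025303  0.90537763] 1.0025118738851708 [-0.212  0.51   0.502  1.799 -0.302  0.907  0.489]
```

View pics/v4.png

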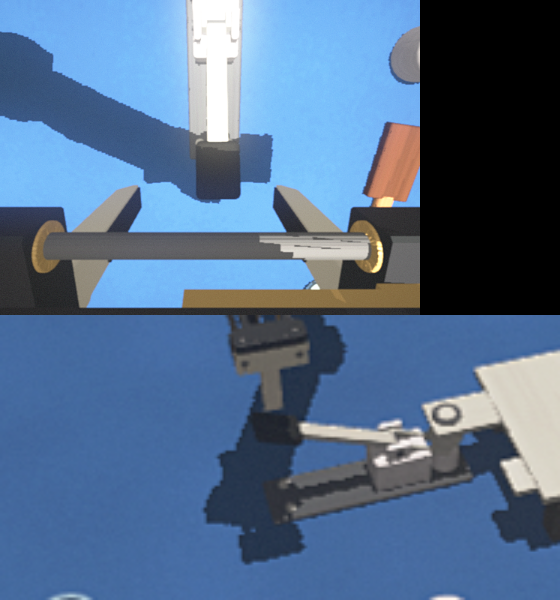

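The jack stands with its saddle under the boss and the handle up. In the wrist view the black paddle is at about (289,224) px. I'll locate the paddle exactly.

```bash
python3 - <<'E'
from h import *
f=np.load("pics/w4.npz"); d,K,T=f["d"],f["K"],f["T"]; p=cv2.imread("pics/w4.png")
v,u=np.mgrid[:420,:560]
P=np.stack([(u-K[0,2])/K[0,0]*d,(v-K[1,2])/K[1,1]*d,d],-1)@T[:3,:3].T+T[:3,3]
z=P[...,2]; x=np.array([-.068,.9977]); y=np.array([-.9977,-.068])
m=(p.max(2)<70)&(z>.11)&(z<.16)&(u>240)&(u<340)&(v>170)&(v<280)
q=P[m]; a,b=q[:,:2]@x,q[:,:2]@y; print(m.sum(),"x'",np.percentile(a,[1,50,99]),"y'",np.percentile(b,[1,50,99]),"z",np.percentile(q[:,2],[1,50,99]))
ac,bc=(np.percentile(a,1)+np.percentile(a,99))/2,(np.percentile(b,1)+np.percentile(b,99))/2
print("paddle centre",ac*x+bc*y)
L=[];Rr=[]
for r in range(2,180,6):
    w=np.where((z[r]>.004)&(z[r]<.014)&(u[r]>230)&(u[r]<340))[0]
    if len(w)>5: L.append(ray(K,T,w[0]-.5,r,.008)[:2]); Rr.append(ray(K,T,w[-1]+.5,r,.008)[:2])
L,Rr=np.array(L),np.array(Rr); print("widths",np.linalg.norm(L-Rr,axis=1).round(3))
for l in(L,Rr):
    vx,vy,_,_=cv2.fitLine(l.astype(np.float32),cv2.DIST_HUBER,0,.01,.01).ravel(); print("yaw",np.degrees(np.arctan2(vy,vx))%180, np.median(l@y))
E
```

```text
82 x' [-0.137498   -0.12263236 -0.11293974] y' [-0.55052786 -0.52915524 -0.5153833 ] z [0.12707691 0.13247362 0.13840778]
paddle centre [ 0.54024467 -0.08868989]
widths [0.07  0.07  0.069 0.069 0.07  0.07  0.07  0.069 0.069 0.069 0.069 0.07
 0.07  0.07  0.07  0.069 0.069 0.07  0.07  0.07  0.07  0.069 0.069 0.069
 0.07  0.07  0.07  0.069 0.068 0.069]
yaw 94.10737 -0.49943327437907614
yaw 93.99135 -0.5689908237490933
```

>>> {"method": "servo_tool", "body": {"moves": [[[0.024,-0.005,0,0,0,0],[0.024,-0.005,0,0,0,0],[0.024,-0.005,-0.05,0,0,0],[0.024,-0.005,-0.09,0,0,0],[0.024,-0.005,-0.09,0,0,0],[0.024,-0.005,-0.09,0,0,0],[0.024,-0.005,-0.09,0,0,0],[0.024,-0.005,-0.09,0,0,0]]], "jaw": 1, "force": 20}}

```text
time_s: 10.78
ee_pos: [0.5414, -0.0847, 0.1535]
ee_rot: [0.683, 0.731, 0.0, 0.0]
force: [-0.1, 0.1, 0.2]
width: 0.187
```

>>> {"method": "servo_tool", "body": {"moves": [[[0,0,-0.03,0,0,0],[0,0,-0.05,0,0,0],[0,-0.005,-0.07,0,0,0],[0,-0.012,-0.09,0,0,0],[0.001,-0.02,-0.11,0,0,0],[0.001,-0.025,-0.13,0,0,0],[0.001,-0.029,-0.15,0,0,0],[0.002,-0.031,-0.164,0,0,0],[0.002,-0.031,-0.164,0,0,0]]]}}

```text
time_s: 11.9
ee_pos: [0.5421, -0.0971, 0.088]
ee_rot: [0.683, 0.731, 0.0, -0.0]
force: [-2.1, 0.9, 12.5]
width: 0.005
```

>>> {"method": "servo_tool", "body": {"moves": [[[0,-0.003,-0.02,0,0,0],[0.001,-0.005,-0.04,0,0,0],[0.001,-0.005,-0.055,0,0,0],[0.001,-0.005,-0.068,0,0,0],[0.001,-0.005,-0.068,0,0,0],[0.001,-0.005,-0.068,0,0,0]]]}}

```text
time_s: 12.65
ee_pos: [0.5423, -0.0986, 0.0614]
ee_rot: [0.683, 0.731, 0.001, -0.0]
force: [-3.1, 1.2, 13.7]
width: 0.004
```

```bash
python3 - <<'E'
from h import *
s=arm.read_state(); print(s["time_s"],s["ee_pos"],s["force"])
p2,d2=grab("scene"); cv2.imwrite("pics/sc2.png",p2)
P=pts("scene",d2); t,dt=grab("top"); Q=pts("top",dt)
# slab tilt: plane fit of slab top in scene and top
for n,A,B in(("top0",np.load("pics/topP0.npy"),Q),):
    for a in(A,B):
        r=a[200:275,145:220].reshape(-1,3); c=np.linalg.lstsq(np.c_[r[:,:2],np.ones(len(r))],r[:,2],rcond=None)[0]; print("slab slopes",c, "z median", np.median(r[:,2]))
cv2.imwrite("pics/v5.png",cv2.resize(p2[150:255,130:336],(560,285)))
E
```

```text
12.65 [ 0.54231179 -0.0986256   0.06137854] [-3.05117646  1.16447607 13.68871331]
slab slopes [-0.00808152 -0.30893866  0.18647344] z median 0.09008487682261412
slab slopes [-0.00275943 -0.34468753  0.20051754] z median 0.09771637086664997
```

View pics/v5.png

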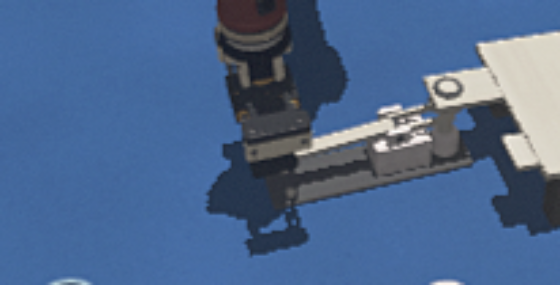

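Fully down at z=0.061 with 13.7 N on the tool. The slab centre rose 7.6 mm, about 0.066 rad. Next I release back along the arc.

>>> {"method": "servo_tool", "body": {"moves": [[[0,0,0.02,0,0,0],[0,0,0.04,0,0,0],[-0.001,0.003,0.065,0,0,0],[-0.001,0.008,0.09,0,0,0],[-0.002,0.014,0.115,0,0,0],[-0.002,0.02,0.14,0,0,0],[-0.003,0.028,0.165,0,0,0],[-0.003,0.033,0.19,0,0,0],[-0.003,0.034,0.22,0,0,0],[-0.003,0.034,0.235,0,0,0],[-0.003,0.034,0.235,0,0,0],[-0.003,0.034,0.235,0,0,0]]]}}

```text
time_s: 14.25
ee_pos: [0.5407, -0.0855, 0.1539]
ee_rot: [0.683, 0.731, -0.0, -0.0]
force: [-0.1, -0.5, 0.1]
width: 0.005
```

```bash
python3 - <<'E'
from h import *
p,d,K,T,s=wrist(); print(s["time_s"],s["ee_pos"],s["force"])
v,u=np.mgrid[:420,:560]
P=np.stack([(u-K[0,2])/K[0,0]*d,(v-K[1,2])/K[1,1]*d,d],-1)@T[:3,:3].T+T[:3,3]
z=P[...,2]; y=np.array([-.9977,-.068])
L=[];Rr=[]
for r in range(2,180,6):
    w=np.where((z[r]>.004)&(z[r]<.014)&(u[r]>200)&(u[r]<360))[0]
    if len(w)>5: L.append(ray(K,T,w[0]-.5,r,.008)[:2]); Rr.append(ray(K,T,w[-1]+.5,r,.008)[:2])
L,Rr=np.array(L),np.array(Rr)
for l in(L,Rr):
    vx,vy,_,_=cv2.fitLine(l.astype(np.float32),cv2.DIST_HUBER,0,.01,.01).ravel(); print("base yaw",np.degrees(np.arctan2(vy,vx))%180, np.median(l@y))
p2,_=grab("scene"); t,dt=grab("top"); Q=pts("top",dt)
print("slab z",np.median(Q[200:275,145:220,2]))
cv2.imwrite("pics/v6.png",np.vstack([cv2.resize(p,(420,315)),cv2.resize(p2[150:255,130:336],(420,214))]))
E
```

```text
14.25 [ 0.54073907 -0.08554322  0.15387299] [-0.13574515 -0.46043407  0.12690137]
base yaw 94.12326 -0.49951474781717964
base yaw 94.12789 -0.5690409691935565
slab z 0.09003264500944086
```

View pics/v6.png

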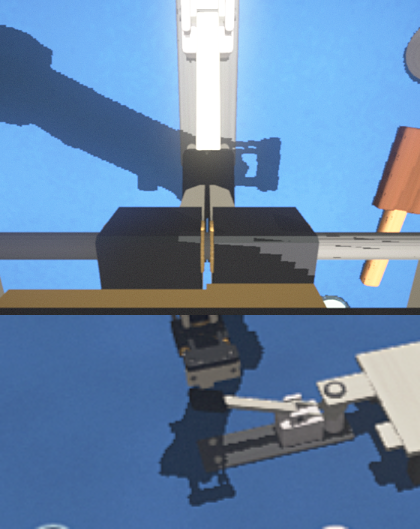

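The handle is back up, the slab is down (z 0.0900), and the jack hasn't moved. Now the second stroke.

>>> {"method": "servo_tool", "body": {"moves": [[[0,0,-0.03,0,0,0],[0,0,-0.05,0,0,0],[0,-0.005,-0.07,0,0,0],[0,-0.012,-0.09,0,0,0],[0.001,-0.02,-0.11,0,0,0],[0.001,-0.025,-0.13,0,0,0],[0.001,-0.029,-0.15,0,0,0],[0.002,-0.031,-0.17,0,0,0],[0.002,-0.033,-0.19,0,0,0],[0.003,-0.034,-0.21,0,0,0],[0.003,-0.034,-0.225,0,0,0],[0.003,-0.034,-0.235,0,0,0]]]}}

```text
time_s: 15.9
ee_pos: [0.542, -0.0998, 0.0612]
ee_rot: [0.683, 0.73, 0.0, -0.0]
force: [-3.1, -1.4, 14.8]
width: 0.007
```

>>> {"method": "servo_tool", "body": {"moves": [[[0,0,0,0,0,0],[0,0,0,0,0,0],[0,0,0,0,0,0],[0,0,0,0,0,0]]]}}

```text
time_s: 16.4
ee_pos: [0.542, -0.0999, 0.0615]
ee_rot: [0.683, 0.73, 0.0, 0.0]
force: [-3.5, -1.0, 14.3]
width: 0.003
```

```bash
python3 - <<'E'
from h import *
s=arm.read_state(); print(s["time_s"],s["ee_pos"],s["force"],abs(s["qvel"]).max())
p2,_=grab("scene"); t,dt=grab("top"); Q=pts("top",dt)
print("slab z",np.median(Q[200:275,145:220,2]))
cv2.imwrite("pics/v7.png",cv2.resize(p2[140:300,130:400],(675,400)))
E
```

```text
16.4 [ 0.54202649 -0.09987506  0.0614742 ] [-3.52910088 -1.03858421 14.28024956] 0.0017461746870559246
slab z 0.09774614460146003
```

View pics/v7.png

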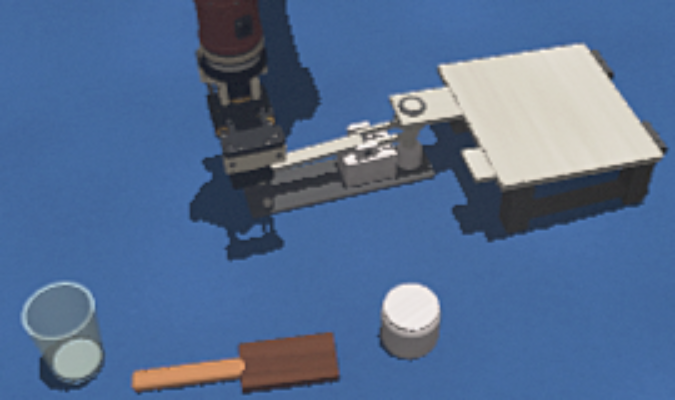

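The handle is held down with 14 N, the slab is up, and the bystanders haven't moved. I'm handing the job in.

```bash
python3 -c "
from h import *
print(arm.job_done())"
```

```text
the job is handed in; nothing more can be done
None
```

The job is done and handed in at about 16.5 s on the robot's clock. I set the jack under the lift pad, made one full trial stroke and let the handle rise fully. I then pushed it down again and handed in while still holding it.

- **Final hold:** The fingers pushed down on the handle with about 14 N. The fingertip height of 61 mm puts the handle at about 0.48 rad. The arm was still.
- **Slab:** Its centre was 7.7 mm higher than at the start, about 0.066 rad. It was back at its starting height (90.0 mm) between the two strokes.
- **Jack:** When I placed it, the saddle was within about 1–2 mm of the pad centre by estimate, and the base was lined up with the marver to about 0.2°. After the trial stroke the base had not shifted sideways or turned. I did not measure the saddle position again under load.
- **Bystanders and marver:** The tumbler, wooden paddle and tin looked unmoved in the last picture. By planned clearances and the pictures, the robot never touched the marver.

The wrist and top cameras disagreed by about 3 mm on the saddle's position. I did the final alignment from a single wrist view that showed both the saddle and the tongue.

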